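# Put the plate warmer's battery pack on charge

## Task

The plate warmer's battery pack is flat: push the pack down into the warmer until its push-to-release latch lets go and it springs up, then pull it out and set it upright in the cradle of the empty charging dock. Press it down until the dock's sprung platform catches and stays down, then let go. Do not drop the pack, and leave the spare pack, the covered plates, the other crockery and the jar where they are.

Things in the scene. Friction and masses are not known exactly. Their poses are not given: they have to be found in the camera images.
- pack_mid (a point): Centre (half-way up) of the warmer's loose battery pack: a plain black upright block, 80 mm long (x), 50 mm wide (y), 80 mm high (z up), about 0.45 kg; either way round is the same. At the start it stands in the warmer's well, long side along the well's x, its top flush with the deck. Once raised it can be gripped across its 50 mm width.
- warmer_well (a point): Centre of the battery well's mouth (85 x 55 mm, straight walls) in the plate warmer's deck, 120 mm above the table; x along the warmer, z up. The warmer is an aluminium box fixed to the table, 190 mm wide, from 80 mm on the -x side of this point (towards the robot) to 270 mm on the +x side, where a covered plate stands, its centre 160 mm away and its top 74 mm above the deck.
- warmer_lift (a joint): Height of the sprung carrier under the pack, m: 0 latched (pack flush), -0.010 pressed to its stop. Pressed 7 mm or more (10 to 13 N) and let go, it is released for good and lifts the pack to 0.042: 42 mm of the pack then stand above the deck. The carrier stays behind when the pack is pulled straight up.
- charger_seat (a point): Centre of the mouth of the charging dock's cradle, at its rim, 70 mm above the table; z up. The dock is a grey block fixed to the table, 104 mm wide (y), from 62 mm on the -x side of this point to 125 mm on the +x side, where a hump 12 mm above the rim begins at 56 mm. The cradle is 88 mm (x) by 58 mm (y) with 6 mm sloped lips; its floor is the sprung steel platform.
- charger_platform (a joint): How far the dock's sprung platform has sunk, m: 0 up (its surface 10 mm below the cradle rim); the pack's weight alone sinks it 3 mm at most. Pressed 22.5 mm or more (about 10 to 13 N beyond the weight) the catch engages and holds it at about 0.022; the stop is at 0.027 and pressing on does not undo the catch.
- spare_mid (a point): Centre (half-way up) of the loose spare battery pack, the same block 80 x 50 x 80 mm, standing on the table on the far (+x) side of the charging dock. Leave alone.
- jar: Closed amber jar, 72 mm diameter, 100 mm high, on the table near the spare pack; origin at the centre of its underside. Leave alone.
- covered_plate: White plate, 176 mm diameter, under a steel cover, 72 mm high in all, standing on the warmer's hotplate; origin at the centre of its underside. Leave alone.
- covered_plate2: The same kind of covered plate, on a tray to the robot's left; origin at the centre of its underside. Leave alone.
- bowl: Open steel bowl, 100 mm diameter, 40 mm high, on the table between the warmer and the dock; origin at the centre of its underside. Leave alone.
- plate_stack: Stack of white plates, 210 mm diameter, 40 mm high, to the robot's right; origin at the centre of its underside. Leave alone.
Mind the look-alikes: they are no part of the job. Leave any green look-alike of the part that bears pack_mid alone.

How it is judged:
By the outcome, as a careful person would: the job done as asked, in the order asked, and still so for the second after the job is handed in, with the robot touching nothing.
It also fails if it takes over 51 s, if anything falls off the work surface, if the arm or the gripper's body presses on something with over 40 N, if the wrist force passes 120 N, or if a joint passes its speed limit or range.

## Robot

A 6-joint arm with a two-finger parallel gripper is mounted at the origin on the work surface. World frame = base frame: x ahead of the robot, y to its left, z up, the work surface at z = 0. Lengths are in m, angles in rad, forces in N, time in s.
With the tool pointing down it reaches from about 0.3 to 0.875 m from the base axis. Payload 6.4 kg.
Tool frame: the origin (TCP) lies midway between the tips of the shut fingers; the grasp point (between the pads) lies 19 mm behind it; z points along the fingers, y is the line along which they close (so a half turn about z gives the same grasp; the last joint's range is limited). The gripper opens to 85 mm and grips with 20 to 120 N. Pads are 22 mm wide; open, the fingers measure 114 mm over their backs; the gripper's body (76 mm by 85 mm) begins 54 mm behind the grasp point. The pads swing forward as they close: fully open they stand 13 mm farther back than shut.
Start: joints at [0.968, 0.181, 1.607, -0, 1.354, -0.206], TCP at [0.222, 0.53, 0.231] pointing down, gripper open.
Joint ranges: [-2.99, 2.99], [-0.89, 2.07], [0.3, 2.58], [-1.14, 4.28], [0, 2.63], [-3.12, 3.12]. Speed limits (rad/s): [2.57, 2.57, 3.01, 3.14, 3.14, 3.14].

## Interface

Orientations are given as a unit quaternion [w, x, y, z].
In Python, from bench import ctrl gives the robot as it stands. The module is installed in compiled form; this text tells all that it offers.
- The arm moves only by the tool move_arm, never from a script. Its argument "plan" is one flat list of numbers, 6 for each row, row after row: the shift along the world's x, y, z in units of 50 mm (1.0 is 50 mm), then the turn, a rotation vector about the world's x, y, z in rad. A call has 1 to 10 rows; each row is the pose to reach, as a shift and turn from the pose commanded when the call began; what a row does not reach only later rows make up. A row lasts 1/8 s, in which the tool goes at most 62.5 mm and 10.7 degrees, less where a joint would pass 70% of its speed; a pose out of reach is approached as far as the arm can. A call with a gripper value outside its range is refused whole. "grip" is the finger opening in mm, from 0 to 85.4, set as the call begins (left out, the last holds). The fingers move at their own pace and stop on an object; the grip force is fixed at half the most. Time passes only in rows, so rows that repeat a pose let the fingers close. It gives the time, the measured TCP pose, the force, the opening and the grip force at its end, in the units of the state.
- ctrl.get_obs(): the state, without advancing time (a new reading comes with each control period).
- ctrl.camera(name): name is "side" or "top"; returns a dict with "pixels" (480x640x3 uint8, red, green, blue), "fx", "fy", "cx", "cy" (pixels), "origin" and "attitude" of the camera in the world. Camera axes: x right, y down, z forward; pixel columns grow to the right and rows downward; lengths in m; the calibration is good to about 2 mm. A picture is of the moment at which its call begins. There is no depth.
- ctrl.hand_in(): hands the job in; it is judged then, once.
The state is a dict: "time_s": time; "q": joint angles; "dq": joint speeds; "joint_efforts": joint torques, N m; "eef_pos": TCP position; "eef_rot": TCP orientation; "wrist_force": force on the tool from outside, world axes, zero at the start; "torque": the same for the moment, N m; "opening": opening from 0.0 (shut) to 1.0 (fully open); "grasp_force": force on a finger pad.
Only numpy, scipy, OpenCV 4.12 (cv2) and the standard library are available. Lean on these libraries where they do the work, as an engineer would, in place of code of your own. Each camera call takes 0.05 s, during which the arm holds its last target. There are 200 camera calls.

## Working session

There is one attempt and no reset: what is moved stays moved. The work goes in short steps, Python scripts to look and compute and a tool call to move; the robot and the scene stay as the last step left them, time stands still between calls to the robot, and variables do not carry over. Pictures are saved under pics/ and viewed, at most 10 in all, crops included, and the job is handed in when it is done.

Besides the shell and the picture viewer there is one more tool, called after "Request:" in YAML: its name, and indented under it one key for each argument. move_arm: Moves the arm, as the interface text tells. Its arguments: {"type":"object","properties":{"plan":{"type":"array"},"grip":{"type":"number"}},"required":["plan"]}

```bash
mkdir -p pics; cat > h.py <<'E'
import numpy as np, cv2
from bench import ctrl
from scipy.spatial.transform import Rotation as R
def snap(cam,fn,crop=None,s=1):
    c=ctrl.camera(cam); im=c['pixels'][:,:,::-1]
    np.savez('last_'+cam+'.npz',**{k:np.array(v) for k,v in c.items()})
    if crop: x0,y0,x1,y1=crop; im=im[y0:y1,x0:x1]
    im=cv2.resize(im,None,fx=s,fy=s,interpolation=cv2.INTER_CUBIC)
    cv2.imwrite('pics/'+fn,im); return c
def load(cam): return dict(np.load('last_'+cam+'.npz'))
def att(c):
    a=np.array(c['attitude'])
    return R.from_quat(np.r_[a[1:],a[0]]).as_matrix() if a.size==4 else a.reshape(3,3)
def ray(c,u,v): return att(c)@np.array([(u-c['cx'])/c['fx'],(v-c['cy'])/c['fy'],1])
def atz(c,u,v,z):
    d=ray(c,u,v); o=np.array(c['origin']); return o+d*(z-o[2])/d[2]
def proj(c,p):
    q=att(c).T@(np.array(p)-c['origin']); return [float(c['cx']+c['fx']*q[0]/q[2]),float(c['cy']+c['fy']*q[1]/q[2])]
E
python3 - <<'E'
from h import *
for n in('top','side'):
    c=snap(n,n+'0.png'); print(n,c['origin'],c['attitude'],c['fx'],c['cx'],c['cy'])
print(ctrl.get_obs())
E
```

```text
top [0.22919533 0.00650872 2.06883496] [ 0.04706169 -0.70288737  0.70755516 -0.05567974] 610.1617437313452 316.80258479836954 243.75942496736099
side [ 0.42413206 -1.15152801  0.95906238] [-0.4459765   0.89433325 -0.03294952  0.01368648] 537.2777363188031 323.1330947663898 240.61508444482808
{'time_s': 0.1, 'q': array([ 9.67666349e-01,  1.81489149e-01,  1.60789680e+00, -7.30295898e-06,
        1.35375492e+00, -2.06305952e-01]), 'dq': array([-0.00116717, -0.00196047, -0.00072962,  0.00059208,  0.00010741,
        0.00126496]), 'joint_efforts': array([-2.35976086e-04, -4.45875764e+01, -3.52235878e+01, -2.06796694e-04,
        4.12366062e-03, -2.25032358e-05]), 'eef_pos': array([0.22194406, 0.5299202 , 0.23046704]), 'eef_rot': array([-3.01534771e-04,  1.97111915e-01,  9.80380688e-01, -7.12973305e-04]), 'wrist_force': array([-0.18935252, -0.82855462,  1.29497593]), 'torque': array([-0.00614017,  0.00652475, -0.0066532 ]), 'grasp_force': 0.0, 'opening': 0.9953581516574288}
```

View pics/top0.png

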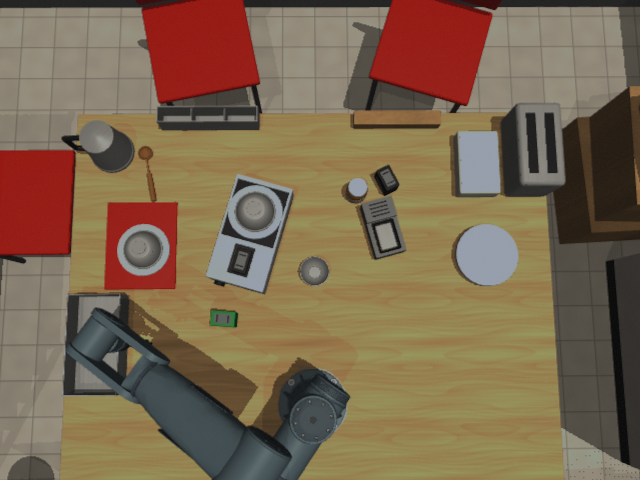

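View pics/side0.png

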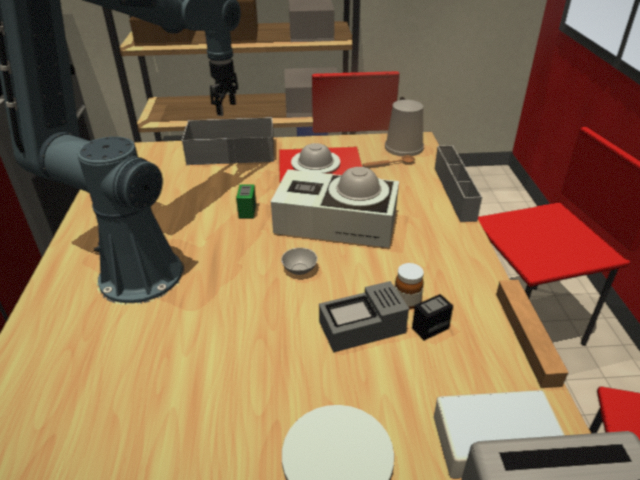

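The candidates in the top view are the black block flush in the warmer deck (240,261), the green look-alike block (223,318) and the black spare beyond the dock (387,180). The one in the warmer well is the target. The dock cradle is at (386,236). I'll enlarge both in one crop.

```bash
python3 - <<'E'
from h import *
c=load('top'); im=c['pixels'][:,:,::-1]
a=im[220:300,200:280]; b=im[185:265,345:425]
cv2.imwrite('pics/crop1.png',cv2.resize(np.hstack([a,b]),None,fx=5,fy=5,interpolation=cv2.INTER_CUBIC))
E
```

```text
(no output)
```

View pics/crop1.png

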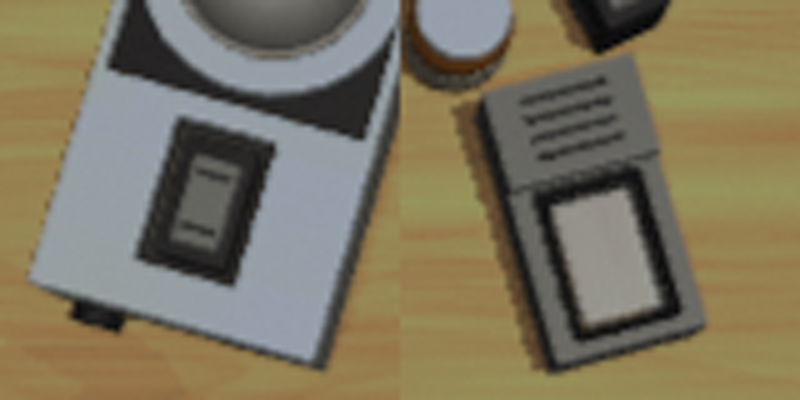

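```bash
cat > m.py <<'E'
from h import *
c=load('top')
def P(pts,ox,oy,z): return np.array([atz(c,(x+.5)/5-.5+ox,(y+.5)/5-.5+oy,z) for x,y in pts])
def info(n,p):
    print(n,p.mean(0).round(4),[round(float(np.linalg.norm(p[i]-p[(i+1)%4])),4) for i in range(4)],
    'yaw', [round(float(np.degrees(np.arctan2(*(p[a]-p[b])[1::-1]))),2) for a,b in((0,3),(1,2))], (np.degrees(np.arctan2(*(p[0]-p[1])[1::-1]))-90).round(2))
info('well',P([(180,118),(275,145),(236,285),(137,257)],200,220,.12))
d=P([(28,280),(322,368)],200,220,.12); print('deck',d,np.linalg.norm(d[0]-d[1]),np.degrees(np.arctan2(*(d[0]-d[1])[1::-1]))-90)
info('crad',P([(137,195),(240,168),(282,312),(177,342)],345,185,.07))
# dock front edge and rear corner
d=P([(150,372),(305,325)],345,185,.07); print('dockfront',d,np.linalg.norm(d[0]-d[1]),np.degrees(np.arctan2(*(d[0]-d[1])[1::-1]))-90)
E
python3 m.py
```

```text
well [0.4639 0.2254 0.12  ] [0.0639, 0.0935, 0.0661, 0.0936] yaw [-16.4, -15.04] -16.3
deck [[0.41373648 0.339195   0.12      ]
 [0.35627278 0.15111136 0.12      ]] 0.19666604864665557 -16.989068962621303
crad [ 0.5486 -0.2504  0.07  ] [0.0715, 0.1005, 0.0728, 0.1019] yaw [13.89, 14.65] 14.53
dockfront [[ 0.46990854 -0.20953598  0.07      ]
 [ 0.50063438 -0.31299756  0.07      ]] 0.10792763783497393 16.540275161400785
```

Crop: the well's dark outline runs (180,118)–(236,285), with the black pack flush in it. The dock's pale platform sits inside the black cradle border (537,168)–(682,342). The measured sizes match the spec once the lips are added: well yaw is about -16.4°, dock yaw about +14.5°. Next I go above the well with the fingers shut.

Request:
move_arm:
  plan: [0.8,-1.0,-0.1,0,0,0.02,1.6,-2.0,-0.2,0,0,0.04,2.4,-3.0,-0.3,0,0,0.06,3.2,-4.1,-0.4,0,0,0.08,4.0,-5.1,-0.5,0,0,0.1,4.5,-5.7,-0.6,0,0,0.11,4.8,-6.1,-0.8,0,0,0.11,4.8,-6.1,-1.2,0,0,0.11,4.8,-6.1,-1.4,0,0,0.11,4.8,-6.1,-1.4,0,0,0.11]
  grip: 0

```text
time_s: 1.35
eef_pos: [0.4613, 0.2254, 0.1604]
eef_rot: [-0.001, 0.143, 0.99, -0.0]
wrist_force: [-0.6, 0.0, -0.0]
opening: -0.0
grasp_force: 0.0
```

Request:
move_arm:
  plan: [0,0,-0.4,0,0,0,0,0,-0.7,0,0,0,0,0,-0.8,0,0,0,0,0,-0.88,0,0,0,0,0,-0.94,0,0,0,0,0,-0.98,0,0,0,0,0,-0.98,0,0,0]

```text
time_s: 2.22
eef_pos: [0.4618, 0.2257, 0.1139]
eef_rot: [-0.0, 0.143, 0.99, -0.0]
wrist_force: [-8.6, -1.1, 11.6]
opening: 0.0
grasp_force: 5.9
```

Request:
move_arm:
  plan: [0,0,-0.04,0,0,0,0,0,-0.08,0,0,0,0,0,-0.08,0,0,0]

```text
time_s: 2.6
eef_pos: [0.4619, 0.2257, 0.1101]
eef_rot: [-0.0, 0.143, 0.99, 0.0]
wrist_force: [-7.4, -1.0, 12.1]
opening: 0.001
grasp_force: 6.6
```

Request:
move_arm:
  plan: [0,0,0.2,0,0,0,0,0,0.5,0,0,0,0,0,0.8,0,0,0,0,0,1.1,0,0,0,0,0,1.7,0,0,0,0,0,2.4,0,0,0,0,0,2.4,0,0,0]

```text
time_s: 3.48
eef_pos: [0.4644, 0.2257, 0.232]
eef_rot: [0.003, 0.143, 0.99, 0.001]
wrist_force: [1.2, -0.2, -0.6]
opening: -0.001
grasp_force: 0.0
```

```bash
python3 - <<'E'
from h import *
a=ctrl.camera('top')['pixels'][195:315,180:300,::-1]
s=ctrl.camera('side'); np.savez('last_side.npz',**{k:np.array(v) for k,v in s.items()})
b=s['pixels'][140:260,260:380,::-1]
s2=s['pixels'][270:350,300:420,::-1]
cv2.imwrite('pics/up.png',cv2.resize(np.hstack([a,b]),None,fx=3.3,fy=3.3,interpolation=cv2.INTER_CUBIC))
cv2.imwrite('pics/side1.png',cv2.resize(np.vstack([b,s2]),None,fx=3,fy=3,interpolation=cv2.INTER_CUBIC))
print(ctrl.get_obs()['eef_pos'])
E
```

```text
[0.46233983 0.22524581 0.22855782]
```

View pics/side1.png

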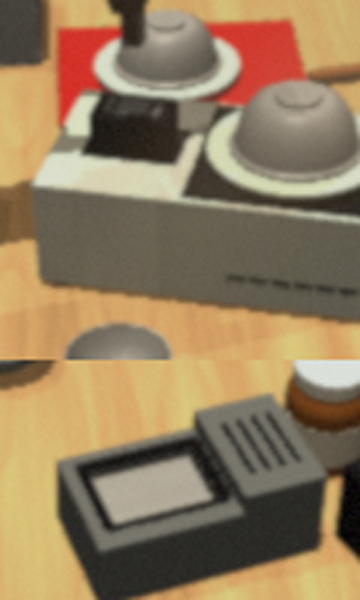

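```bash
python3 - <<'E'
from h import *
c=load('side')
f=lambda x,y,ox,oy,z:atz(c,(x+.5)/3-.5+ox,(y+.5)/3-.5+oy,z)
a,b=f(87,152,260,140,.12),f(178,160,260,140,.12)
th=np.radians(-16.4); n=np.array([np.sin(th),-np.cos(th),0])
print(a,b,np.linalg.norm(a-b),'ctr',(a+b)/2-n*.025)
p=np.array([f(x,y-360,300,270,.07) for x,y in[(75,466),(97,532),(243,488),(205,436)]])
print(p.mean(0),p.round(4))
E
```

```text
[0.41498341 0.21433712 0.12      ] [0.50367058 0.19237675 0.12      ] 0.09136560405341933 ctr [0.46638553 0.22733978 0.12      ]
[ 0.55105    -0.24795721  0.07      ] [[ 0.4893 -0.2279  0.07  ]
 [ 0.5006 -0.3004  0.07  ]
 [ 0.6178 -0.2623  0.07  ]
 [ 0.5965 -0.2012  0.07  ]]
```

View pics/up.png

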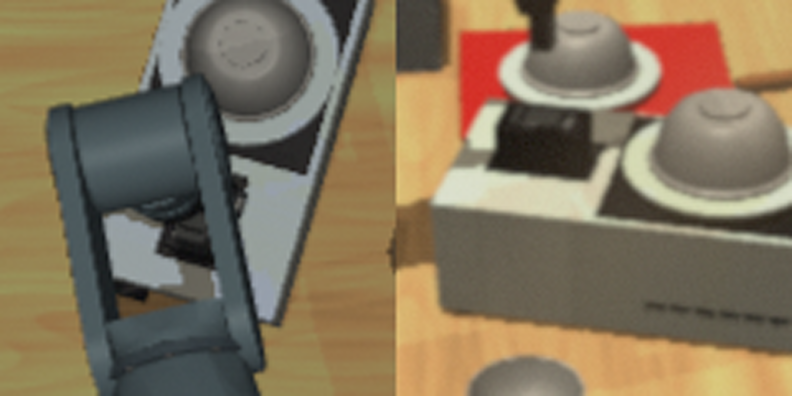

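The pack stands proud of the deck, with its lower near edge at (87,152)–(178,160) in the side crop. Both cameras agree to about 2–3 mm. Next I grip it.

Request:
move_arm:
  plan: [0.04,0.01,0,0,0,0,0.04,0.01,0,0,0,0,0.04,0.01,0,0,0,0,0.04,0.01,0,0,0,0,0.04,0.01,-0.4,0,0,0,0.04,0.01,-0.9,0,0,0,0.04,0.01,-1.4,0,0,0,0.04,0.01,-1.8,0,0,0,0.04,0.01,-2.0,0,0,0,0.04,0.01,-2.0,0,0,0]
  grip: 85

```text
time_s: 4.82
eef_pos: [0.4639, 0.2258, 0.1279]
eef_rot: [-0.001, 0.143, 0.99, -0.0]
wrist_force: [0.1, -0.2, 1.2]
opening: 0.994
grasp_force: 0.0
```

Request:
move_arm:
  plan: [0,0,0,0,0,0,0,0,0,0,0,0,0,0,0,0,0,0,0,0,0,0,0,0,0,0,0,0,0,0,0,0,0,0,0,0]
  grip: 30

```text
time_s: 5.58
eef_pos: [0.4648, 0.2259, 0.1286]
eef_rot: [0.001, 0.143, 0.99, 0.0]
wrist_force: [1.3, 0.0, 4.0]
opening: 0.573
grasp_force: 67.9
```

Request:
move_arm:
  plan: [0,0,0.1,0,0,0,0,0,0.3,0,0,0,0,0,0.6,0,0,0,0,0,0.9,0,0,0,0,0,1.2,0,0,0,0,0,1.5,0,0,0,0,0,1.7,0,0,0,0,0,1.8,0,0,0,0,0,1.8,0,0,0]

```text
time_s: 6.7
eef_pos: [0.4643, 0.2258, 0.2184]
eef_rot: [0.0, 0.143, 0.99, 0.0]
wrist_force: [-0.4, 0.5, -3.7]
opening: 0.576
grasp_force: 67.0
```

Request:
move_arm:
  plan: [0.05,-0.3,0,0,0,0.01,0.15,-0.9,0,0,0,0.04,0.3,-1.7,0,0,0,0.09,0.45,-2.5,0,0,0,0.14,0.6,-3.3,0,0,0,0.19,0.75,-4.1,0,0,0,0.24,0.9,-4.9,0,0,0,0.29,1.05,-5.7,0,0,0,0.34,1.15,-6.3,0,0,0,0.38,1.2,-6.6,0,0,0,0.4]

```text
time_s: 7.95
eef_pos: [0.5239, -0.1058, 0.2174]
eef_rot: [-0.001, -0.056, 0.998, 0.0]
wrist_force: [1.4, -0.1, -3.9]
opening: 0.572
grasp_force: 67.0
```

Request:
move_arm:
  plan: [0.05,-0.3,0,0,0,0.01,0.1,-0.7,0,0,0,0.03,0.2,-1.2,0,0,0,0.06,0.3,-1.7,0,0,0,0.09,0.4,-2.2,0,0,0,0.12,0.45,-2.6,-0.2,0,0,0.13,0.49,-2.85,-0.5,0,0,0.14,0.5,-2.91,-0.8,0,0,0.14,0.5,-2.91,-1.0,0,0,0.14,0.5,-2.91,-1.0,0,0,0.14]

```text
time_s: 9.2
eef_pos: [0.5485, -0.2484, 0.1667]
eef_rot: [-0.001, -0.127, 0.992, 0.001]
wrist_force: [0.6, 0.1, -4.5]
opening: 0.577
grasp_force: 67.0
```

```bash
python3 - <<'E'
from h import *
s=snap('side','side2.png',(280,200,440,360),3.75); print(ctrl.get_obs()['eef_pos'])
snap('top','top2.png')
E
```

```text
[ 0.5490264  -0.24880976  0.16779121]
```

View pics/side2.png

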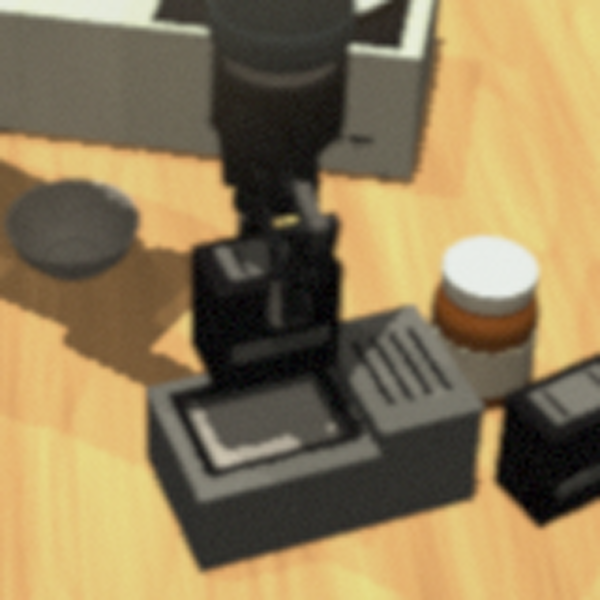

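```bash
python3 - <<'E'
from h import *
c=load('side'); im=c['pixels'] if 0 else None
c=ctrl.camera('side'); im=cv2.resize(c['pixels'][200:360,280:440,::-1],None,fx=3.75,fy=3.75,interpolation=cv2.INTER_CUBIC)
im=cv2.convertScaleAbs(im,alpha=1.8,beta=25)
o=ctrl.get_obs(); p=o['eef_pos']
th=np.radians(14.6);Rz=np.array([[np.cos(th),-np.sin(th)],[np.sin(th),np.cos(th)]])
def box(cx,L,W,z,col):
    q=[]
    for a,b in((-1,-1),(1,-1),(1,1),(-1,1)):
        xy=cx+Rz@[a*L/2,b*W/2]; u,v=proj(c,[*xy,z]); q.append([(u-280+.5)*3.75-.5,(v-200+.5)*3.75-.5])
    print(np.round(q)); cv2.polylines(im,[np.round(q).astype(int)],True,col,1)
box(p[:2],.08,.05,p[2]-.0455,(0,0,255)); box(p[:2],.08,.05,p[2]+.0345,(0,255,255))
box(np.array([.5495,-.2495]),.1,.07,.07,(255,0,0))
box(np.array([.5495,-.2495]),.088,.058,.06,(0,255,0))
cv2.imwrite('pics/ov.png',im)
y=o['eef_rot']; yv=R.from_quat(np.r_[y[1:],y[0]]).apply([0,1,0]); print(np.degrees(np.arctan2(yv[1],yv[0])))
E
```

```text
[[222. 393.]
 [347. 363.]
 [315. 311.]
 [194. 339.]]
[[224. 291.]
 [353. 261.]
 [321. 211.]
 [195. 238.]]
[[211. 471.]
 [363. 433.]
 [320. 360.]
 [174. 395.]]
[[217. 474.]
 [350. 440.]
 [315. 380.]
 [186. 411.]]
104.54230355498314
```

View pics/ov.png

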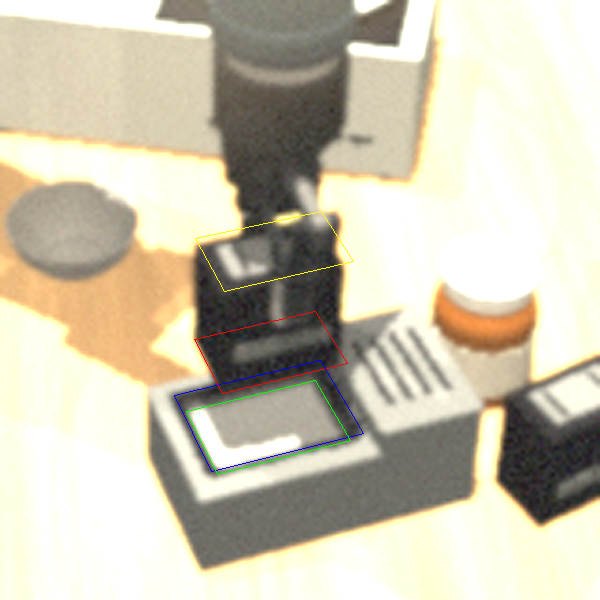

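The overlay shows the cradle where I expected it, within about 2 mm, and the pack slightly to the -x side (right edge at 338 against 350 predicted). I'll look closer before fitting it.

```bash
python3 - <<'E'
from h import *
c=ctrl.camera('side'); t=ctrl.camera('top')
np.savez('last_side.npz',**{k:np.array(v) for k,v in c.items()});np.savez('last_top.npz',**{k:np.array(v) for k,v in t.items()})
a=c['pixels'][250:330,318:388,::-1]
im=cv2.resize(a,None,fx=7,fy=7,interpolation=cv2.INTER_CUBIC)
im=(255*(im/255.)**.45).astype(np.uint8)
cv2.imwrite('pics/z.png',im)
E
```

```text
(no output)
```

View pics/z.png

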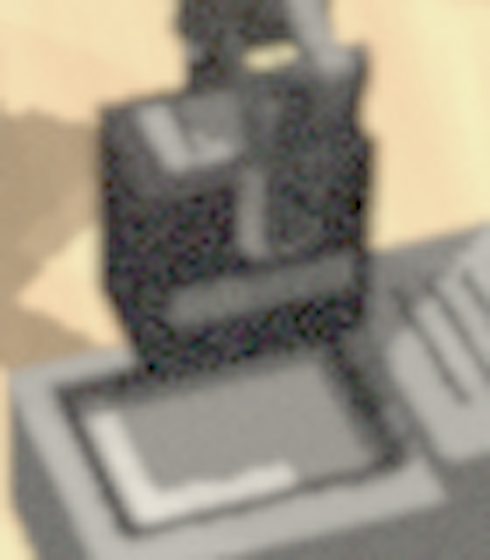

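Request:
move_arm:
  plan: [0.06,0,-0.2,0,0,0,0.06,0,-0.5,0,0,0,0.06,0,-0.8,0,0,0,0.06,0,-0.95,0,0,0,0.06,0,-1.05,0,0,0,0.06,0,-1.12,0,0,0,0.06,0,-1.15,0,0,0,0.06,0,-1.15,0,0,0]

```text
time_s: 10.45
eef_pos: [0.5523, -0.2498, 0.111]
eef_rot: [0.0, -0.126, 0.992, -0.0]
wrist_force: [0.2, 0.3, -3.9]
opening: 0.574
grasp_force: 67.1
```

Request:
move_arm:
  plan: [0,0,-0.06,0,0,0,0,0,-0.12,0,0,0,0,0,-0.18,0,0,0,0,0,-0.24,0,0,0,0,0,-0.24,0,0,0]

```text
time_s: 11.08
eef_pos: [0.5526, -0.2499, 0.0992]
eef_rot: [0.0, -0.126, 0.992, -0.0]
wrist_force: [-0.4, 0.1, 4.3]
opening: 0.573
grasp_force: 68.2
```

Request:
move_arm:
  plan: [0,0,-0.06,0,0,0,0,0,-0.12,0,0,0,0,0,-0.18,0,0,0,0,0,-0.24,0,0,0,0,0,-0.3,0,0,0,0,0,-0.36,0,0,0,0,0,-0.36,0,0,0]

```text
time_s: 11.95
eef_pos: [0.5527, -0.25, 0.0823]
eef_rot: [0.0, -0.126, 0.992, -0.0]
wrist_force: [-3.4, 2.5, 13.1]
opening: 0.573
grasp_force: 69.1
```

Request:
move_arm:
  plan: [0,0,-0.04,0,0,0,0,0,-0.08,0,0,0,0,0,-0.12,0,0,0,0,0,-0.12,0,0,0]

```text
time_s: 12.45
eef_pos: [0.553, -0.25, 0.0804]
eef_rot: [0.0, -0.126, 0.992, -0.001]
wrist_force: [-13.8, 7.6, 39.5]
opening: 0.57
grasp_force: 72.4
```

The pack hit the stop. I'll ease up to the catch height and read the force.

Request:
move_arm:
  plan: [0,0,0.06,0,0,0,0,0,0.12,0,0,0,0,0,0.16,0,0,0,0,0,0.16,0,0,0]

```text
time_s: 12.95
eef_pos: [0.5529, -0.2501, 0.0846]
eef_rot: [0.001, -0.126, 0.992, -0.001]
wrist_force: [-4.1, 1.2, 12.4]
opening: 0.575
grasp_force: 68.9
```

Request:
move_arm:
  plan: [0,0,0.03,0,0,0,0,0,0.05,0,0,0,0,0,0.05,0,0,0]

```text
time_s: 13.32
eef_pos: [0.5528, -0.25, 0.0858]
eef_rot: [0.001, -0.126, 0.992, -0.001]
wrist_force: [0.6, -1.0, 5.3]
opening: 0.576
grasp_force: 68.1
```

The force fell from 12.4 N to 5.3 N over 1.2 mm, so the catch is holding. Next I release and withdraw.

Request:
move_arm:
  plan: [0,0,0,0,0,0,0,0,0,0,0,0,0,0,0,0,0,0,0,0,0,0,0,0,0,0,0,0,0,0,0,0,0.3,0,0,0,0,0,0.8,0,0,0,0,0,1.5,0,0,0,0,0,2.3,0,0,0,0,0,3.0,0,0,0]
  grip: 85

```text
time_s: 14.58
eef_pos: [0.5525, -0.2498, 0.2383]
eef_rot: [0.001, -0.126, 0.992, -0.001]
wrist_force: [-0.0, -1.4, -0.2]
opening: 0.996
grasp_force: 0.0
```

```bash
python3 - <<'E'
from h import *
snap('side','end.png',(240,140,480,380),2.5); o=ctrl.get_obs(); print(o['eef_pos'],o['opening'],o['wrist_force'],o['time_s'])
E
```

```text
[ 0.55455486 -0.25117767  0.243892  ] 0.9959435553468751 [ 1.55103816 -1.26429831  4.07498975] 14.625
```

View pics/end.png

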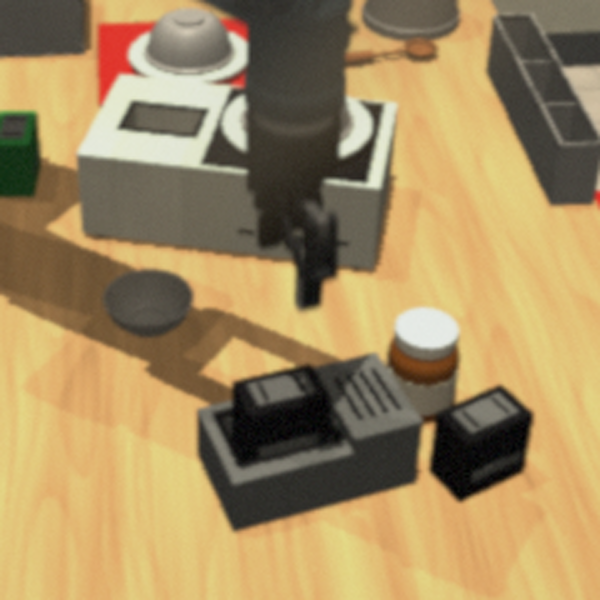

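```bash
python3 - <<'E'
from h import *
c=load('side'); th=np.radians(14.6);Rz=np.array([[np.cos(th),-np.sin(th)],[np.sin(th),np.cos(th)]])
for z in(.118,.137):
    print(z,[np.round([(u-240)*2.5,(v-140)*2.5]).tolist() for u,v in(proj(c,[*(np.array([.5495,-.2495])+Rz@[a*.04,b*.025]),z]) for a,b in((-1,-1),(1,-1),(1,1),(-1,1)))])
E
```

```text
0.118 [[247.0, 415.0], [330.0, 395.0], [309.0, 361.0], [229.0, 380.0]]
0.137 [[247.0, 400.0], [331.0, 380.0], [310.0, 345.0], [229.0, 364.0]]
```

The picture shows the pack top's near-left corner at about (247,415) and its far-left at about (233,380). That matches the caught height of 0.118 m, not the uncaught 0.137 m. The spare, jar, bowl and plates are undisturbed.

```bash
python3 -c "
from bench import ctrl
print(ctrl.hand_in())"
```

```text
the job is handed in; nothing more can be done
None
```

The battery pack is out of the warmer and upright in the charging dock, with the platform caught down and the gripper clear; I handed the job in at about 14.6 s of the 51 s allowed, and no verdict came back.

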